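Roll test on the bench ramp

TASK

Sort two short pieces of brass bar on the wooden test ramp. First take the hexagonal bar that has stuck on the ramp off it and lay it flat in the small open wooden tray, as it does not roll. Then set the straight round rod crosswise on the upper half of the ramp, near the head, and let go, so that it rolls down by itself into the trough at the foot and stays there.

Things in the scene. Friction and masses are not known exactly. Their poses are not given: they have to be found in the camera images.
- ramp: Fixed wooden test ramp with a grey deck, 150 mm wide (x), 303 mm long (y), turned up to 15 degrees. Origin on the bench under its middle; its y axis points uphill. The deck runs from y = +150 mm (head, 68 mm high) down at 10 degrees to y = -90 mm (foot, 26 mm high): height = 26 mm + 0.176 x (y + 90 mm). Rails along both edges (inner faces x = +-69 mm) stand 5 mm above the deck.
- ramp_trough (a point): Middle of the catch trough below the ramp's foot, on its floor, 12 mm above the bench; axes as the ramp. The trough is 138 mm long (x) and 55 mm wide (y, ramp y = -90 to -145 mm), closed by cheeks 45 mm high and an end stop 55 mm high.
- round_rod: Straight round rod of plain brass, 24 mm diameter, 60 mm long, about 0.16 kg, lying loose on the open bench to one side of the ramp. Origin at its middle on the axis, 12 mm above the bench as it lies; x axis along the rod, pointing away from the robot (world x) within 30 degrees. It rolls freely on the ramp, and on the bench if pushed.
- hex_bar: Hexagonal bar of plain brass, 24 mm across flats (27.7 mm over corners), 60 mm long, about 0.17 kg, stuck on one flat across the upper half of the ramp's deck. Origin at its middle on the axis, 12 mm from the deck; x axis along the bar, across the slope within 5 degrees. Gripped from above over its corners it turns a little until its flats lie on the pads.
- tray: Small fixed open wooden tray, 130 mm (its x) by 120 mm (its y), 33 mm high over all, inside 20 mm deep, walls 5 mm; it stands on the other side of the ramp from the round rod. Origin at the centre of its underside.
- tray_in (a point): Centre of the tray's inner floor, 13 mm above the bench; axes as the tray.

How it is judged:
On the way, in this order (a step that is already met when the one before it is completed fails the run):
1. the hexagonal bar lies released and at rest in the tray (x of hex_bar in the frame of tray_in between -0.06 and 0.06 m and y of hex_bar in the frame of tray_in between -0.055 and 0.055 m and z of hex_bar in the frame of tray_in between -0.005 and 0.022 m and contact force between hex_bar and the fingers below 0.05 N and linear speed of hex_bar below 0.03 m/s), for 0.2 s.
2. the round rod is let go on the upper half of the ramp's deck: it touches the ramp there and the fingers do not touch it (y of round_rod in the frame of ramp between 0.03 and 0.16 m and x of round_rod in the frame of ramp between -0.07 and 0.07 m and contact force between round_rod and ramp above 0.05 N and contact force between round_rod and the fingers below 0.05 N), for 0.04 s.
At the end, for the whole second after the job is handed in: The hexagonal bar lies in the tray (middle inside the walls, under 22 mm above its floor) and the round rod lies in the trough at the ramp's foot (middle between deck foot and end stop, under 40 mm above the bench); both released and at rest (under 30 mm/s) (all of step 1 and x of round_rod in the frame of ramp between -0.07 and 0.07 m and y of round_rod in the frame of ramp between -0.15 and -0.085 m and z of round_rod in the frame of ramp between 0 and 0.04 m and contact force between round_rod and the fingers below 0.05 N and linear speed of round_rod below 0.03 m/s); the robot touches nothing.
It also fails if it takes over 58 s, if anything falls off the work surface, if the arm or the gripper's body presses on something with over 40 N, if the wrist force passes 120 N, or if a joint passes its speed limit or range.

ROBOT

A 6-joint arm with a two-finger parallel gripper is mounted at the origin on a cart in front of the work surface, level with it; the furniture and walls round the work are solid. World frame = base frame: x ahead of the robot, y to its left, z up, the work surface at z = 0. Lengths are in m, angles in rad, forces in N, time in s.
With the tool pointing down it reaches from about 0.35 to 0.775 m from the base axis. Payload 5.5 kg.
Tool frame: the origin (TCP) lies between the finger pads; the fingertips stand 25 mm ahead of it and the grasp point (between the pads) lies 6 mm ahead of it; z points along the fingers, y is the line along which they close (so a half turn about z gives the same grasp; the last joint's range is limited). The gripper opens to 85 mm and grips with 20 to 120 N. Pads are 22 mm wide; open, the fingers measure 114 mm over their backs; the gripper's body (76 mm by 85 mm) begins 54 mm behind the grasp point. The pads swing forward as they close: fully open they stand 13 mm farther back than shut.
Start: joints at [-1.274, 0.313, 0.046, 1.304, 0, 1.431], TCP at [0.243, -0.521, 0.256] pointing down, gripper open.
Joint ranges: [-2.76, 2.76], [-0.86, 1.69], [-1.03, 1.26], [-2.2, 2.34], [-1.47, 1.5], [-3.14, 3.14]. Speed limits (rad/s): [2.57, 2.57, 3.14, 3.14, 3.14, 3.14].

INTERFACE

Orientations are given as a unit quaternion [x, y, z, w].
In Python, from workcell import r, viewer, get_state gives the robot as it stands (r), with the cameras (viewer) and the readings as plain functions.
- The arm moves only by the tool jog_arm, called after "Emit:" in YAML: its name, and indented under it one key for each argument. Schema: {"type":"object","properties":{"moves":{"type":"string"},"clamp_n":{"type":"number"},"only":{"type":"string"},"quiet":{"type":"boolean"},"lines":{"type":"string"}},"required":["moves"],"additionalProperties":false}. moves is a string of 1 to 10 rows, parted by a bar, with the numbers parted by commas; each row has 5 numbers: the finger opening in m, then dx, dy, dz in normalised numbers (1 is 1 m), then a turn about the tool's z in a scale on which 1.0 is 360 degrees; each row is the pose to reach, as a shift and turn from the pose commanded when the call began, along the tool's axes at that moment; what a row does not reach only later rows make up. A row lasts 1/10 s, in which the tool goes at most 0.05 m and 0.15 rad, less where a joint would pass 70% of its speed; a pose out of reach is approached as far as the arm can. The fingers move at their own pace and stop on an object; clamp_n is the grip in N (left out, the last holds). Time passes only in rows, so rows that do not move let the fingers close. The tool returns the time, the measured TCP pose, the force, the opening and the grip force at its end. only (a regular expression) keeps the lines of the reply that match it, lines (a string "A,B") keeps lines A to B, and quiet returns only ok. Shift and turn numbers lie between -1 and 1, and a call with a number outside is refused. Input that does not fit is refused with a message, and nothing moves.
- get_state(): the state, without advancing time (a new reading comes with each control period).
- viewer.read_camera(name): name is "scene" or "top" or "wrist"; returns a dict with "image" (480x640x3 uint8, blue, green, red), "K" (3x3 intrinsics, pixels), "k1" (the pictures are not rectified: a ray, as slopes to the right and down, at radius r is drawn at 1 + k1 r^2 times it, then the intrinsics apply), "R" (3x3) and "t" (3): a world point X has camera coordinates R X + t. Camera axes: x right, y down, z forward; pixel columns grow to the right and rows downward; lengths in m; the calibration is good to about 2 mm. A picture is of the moment at which its call begins. There is no depth.
- r.close_job(): hands the job in; it is judged then, once.
The state is a dict: "time_s": time; "joint_pos": joint angles; "joint_vel": joint speeds; "effort": joint torques, N m; "eef_pos": TCP position; "ee_rot": TCP orientation; "ft_force": force on the tool from outside, world axes, zero at the start; "wrist_torque": the same for the moment, N m; "width": finger opening in m; "finger_force": force on a finger pad.
Only numpy, scipy, OpenCV 4.12 (cv2) and the standard library are available. Lean on these libraries where they do the work, as an engineer would, in place of code of your own. Each camera call takes 0.05 s, during which the arm holds its last target. There are 200 camera calls.

## Working session

There is one attempt and no reset: what is moved stays moved. The work goes in short steps, Python scripts to look and compute and a tool call to move; the robot and the scene stay as the last step left them, time stands still between calls to the robot, and variables do not carry over. Pictures are saved under pics/ and viewed, at most 13 in all, crops included, and the job is handed in when it is done.

```bash
ls; mkdir -p pics; python3 - <<'E'
from workcell import r, viewer, get_state
import cv2,json
s=get_state(); print(s)
for n in ("top","scene"):
    c=viewer.read_camera(n); cv2.imwrite(f"pics/{n}0.png",c["image"]); print(n,c["K"],c["k1"],c["R"],c["t"])
E
```

```text
pics
workcell.py
{'time_s': 0.0, 'joint_pos': array([-1.27357556e+00,  3.13996600e-01,  4.49808139e-02,  1.30360845e+00,
        3.66651193e-05,  1.43120184e+00]), 'joint_vel': array([-7.83196512e-05,  3.22410118e-04,  6.69208241e-04,  6.04612667e-04,
       -1.22602503e-03, -2.08749618e-04]), 'effort': array([-7.26946637e-04, -4.80623460e+01,  2.98536783e+01,  1.93776452e-02,
       -3.94509525e-04,  2.01786065e-05]), 'eef_pos': array([ 0.24312237, -0.52055692,  0.25541175]), 'ee_rot': array([ 9.76243311e-01,  2.16675247e-01, -5.36815912e-05, -9.12562791e-04]), 'ft_force': array([-0.58541015, -0.68159616,  0.3673268 ]), 'wrist_torque': array([0.0338854 , 0.00262635, 0.06326878]), 'finger_force': 0.0, 'width': 0.08583099229709214}
top [[485.50856417   0.         319.45155935]
 [  0.         485.50856417 237.05297602]
 [  0.           0.           1.        ]] -0.08920969030564276 [[ 0.02599321 -0.99956958  0.01360191]
 [-0.98769062 -0.02777899 -0.15393366]
 [ 0.15424525 -0.00943325 -0.98798756]] [-0.01987704  0.51863004  0.91270398]
scene [[523.10766546   0.         320.27126177]
 [  0.         523.10766546 238.49796387]
 [  0.           0.           1.        ]] -0.14248217991190135 [[-0.52570034 -0.8504238  -0.02045756]
 [-0.53928371  0.35177097 -0.76513415]
 [ 0.65788467 -0.39119885 -0.64354582]] [0.27036023 0.32140032 0.74556722]
```

View pics/top0.png

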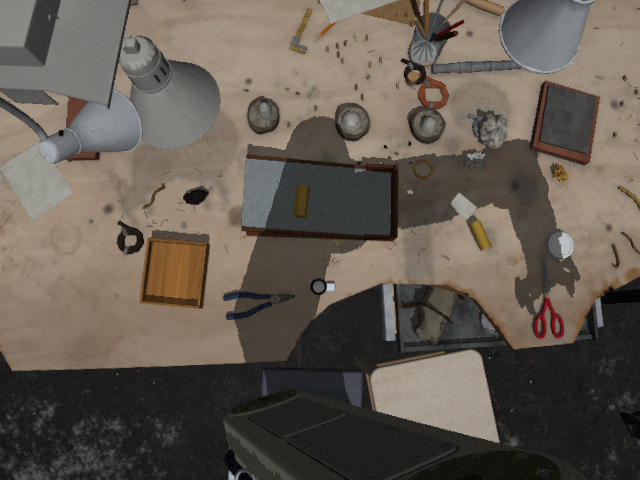

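View pics/scene0.png

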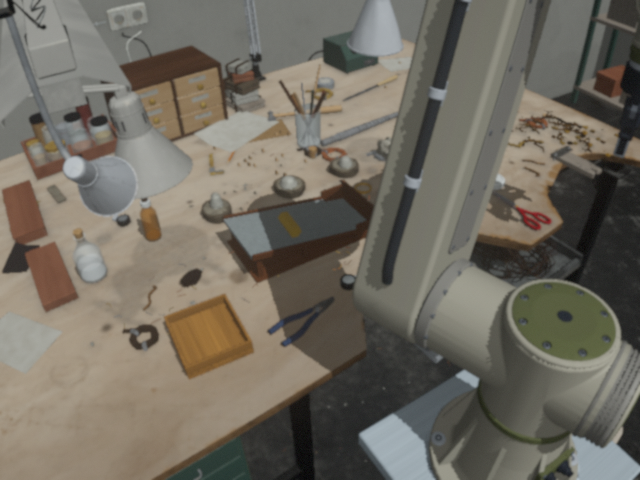

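The top view shows the ramp with its head at left (245,195) and foot at right (395,200), the hex bar at (302,200) and the tray at (176,272). A yellow cylinder at (481,235) may be the rod, with a white piece at (462,206) next to it. In the scene view the arm hides that side.

```bash
python3 - <<'E'
from workcell import r, viewer, get_state
import cv2,numpy as np
c=viewer.read_camera("wrist"); print(c["K"],c["k1"],c["R"],c["t"])
w=c["image"]; t=cv2.imread("pics/top0.png")[150:290,400:560]
a=cv2.resize(t,None,fx=2.5,fy=2.5,interpolation=cv2.INTER_CUBIC); b=cv2.resize(w,(400,300))
o=np.zeros((350,800,3),np.uint8); o[:350,:400]=a[:350]; o[:300,400:]=b
cv2.imwrite("pics/c1.png",o)
E
```

```text
[[383.95115039   0.         322.18009939]
 [  0.         383.95115039 245.8603148 ]
 [  0.           0.           1.        ]] -0.02753719916889337 [[ 4.23462627e-01 -9.05913100e-01 -9.26778766e-04]
 [-8.71458872e-01 -4.07636274e-01  2.72749155e-01]
 [-2.47464821e-01 -1.14691424e-01 -9.62084736e-01]] [-0.57556392 -0.03564103  0.3789099 ]
```

View pics/c1.png

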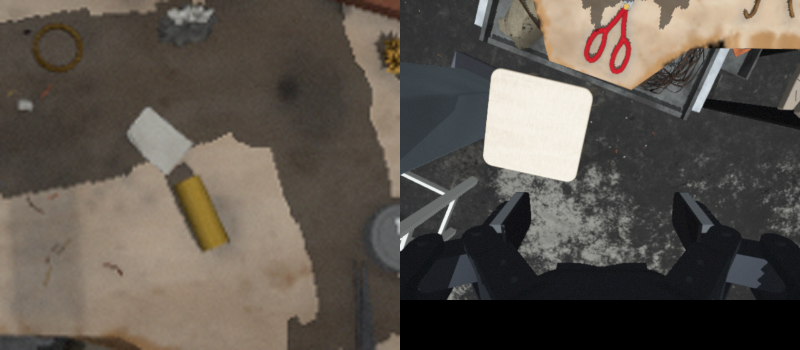

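The brass cylinder at crop (200,210), which is top pixel (480,234), is the round rod; it lies half in shadow. Next I'll write helpers and make a first measurement from the top and scene views.

```bash
cat > h.py <<'E'
import cv2,numpy as np
from workcell import r, viewer, get_state
from scipy.spatial.transform import Rotation
def ray(c,p):
    d=(np.array(p,float)-c["K"][:2,2])/c["K"][0,0]; u=d.copy()
    for _ in range(20): u=d/(1+c["k1"]*(u@u))
    R,t=np.array(c["R"]),np.array(c["t"])
    return -R.T@t, R.T@np.r_[u,1]
def plane(c,p,z):
    o,d=ray(c,p); return o+d*(z-o[2])/d[2]
def tri(c1,p1,c2,p2):
    o1,d1=ray(c1,p1);o2,d2=ray(c2,p2)
    s=np.linalg.lstsq(np.c_[d1,-d2],o2-o1,rcond=None)[0]
    a,b=o1+s[0]*d1,o2+s[1]*d2
    return (a+b)/2,np.linalg.norm(a-b)
def proj(c,X):
    v=np.array(c["R"])@X+np.array(c["t"]);u=v[:2]/v[2];u=u*(1+c["k1"]*(u@u));return c["K"][0,0]*u+c["K"][:2,2]
def blobs(img,lo,hi,amin=60,amax=1e6):
    m=cv2.inRange(cv2.cvtColor(img,cv2.COLOR_BGR2HSV),lo,hi)
    m=cv2.morphologyEx(m,cv2.MORPH_OPEN,np.ones((3,3)))
    cs,_=cv2.findContours(m,cv2.RETR_EXTERNAL,cv2.CHAIN_APPROX_NONE)
    return [(cv2.contourArea(k),cv2.minAreaRect(k),k) for k in cs if amin<cv2.contourArea(k)<amax]
def tool(dp,s=None):
    s=s or get_state(); return Rotation.from_quat(s["ee_rot"]).inv().apply(dp)
E
python3 - <<'E'
from h import *
for n in("top","scene"):
    c=viewer.read_camera(n)
    for p in ((302,200),(480,235),(465,210)) if n=="top" else ((290,225),): print(n,p,cv2.cvtColor(c["image"],cv2.COLOR_BGR2HSV)[p[1],p[0]])
    for a,q,k in blobs(c["image"],(15,140,40),(30,255,255),100): print(n,a,np.round(q[0]),np.round(q[1]),round(q[2]),np.round(plane(c,q[0],.06),3),np.round(plane(c,q[0],.012),3))
c=viewer.read_camera("top")
for nm,p,z in (("headtop-l",(249,158),.073),("head-bot",(244,231),.073),("footR",(397,165),.055),("footRb",(395,240),.055),("tray",(149,238),.033),("tray",(208,241),.033),("tray",(204,307),.033),("tray",(142,300),.033)):
    print(nm,np.round(plane(c,p,z),3))
E
```

```text
top (302, 200) [ 22 189  77]
top (480, 235) [ 22 180 147]
top (465, 210) [ 25  17 162]
top 2597.5 [176. 270.] [56. 59.] 6 [0.445 0.267 0.06 ] [0.449 0.281 0.012]
top 272.5 [480. 235.] [29. 11.] 66 [ 0.529 -0.318  0.06 ] [ 0.538 -0.335  0.012]
top 366.5 [301. 201.] [14. 31.] 7 [0.586 0.032 0.06 ] [0.597 0.034 0.012]
top 114.5 [560. 172.] [12. 12.] 90 [ 0.663 -0.49   0.06 ] [ 0.678 -0.516  0.012]
scene (290, 225) [ 22 148  88]
scene 4091.0 [209. 334.] [65. 71.] 67 [0.402 0.286 0.06 ] [0.443 0.277 0.012]
scene 151.0 [152. 229.] [18. 13.] 80 [0.728 0.28  0.06 ] [0.793 0.27  0.012]
scene 135.0 [289. 224.] [25.  9.] 51 [0.585 0.03  0.06 ] [0.639 0.003 0.012]
headtop-l [0.666 0.136 0.073]
head-bot [0.521 0.138 0.073]
footR [ 0.666 -0.156  0.055]
footRb [ 0.515 -0.152  0.055]
tray [0.509 0.333 0.033]
tray [0.506 0.214 0.033]
tray [0.376 0.215 0.033]
tray [0.386 0.338 0.033]
```

The measurements agree with the task: hex at about (0.586, 0.031), with its axis near the expected z of 0.061; rod at about (0.538, -0.335); tray at about (0.445, 0.275); ramp uphill close to +y. I'll move over the hex bar and turn so the fingers close along it, gripping it by its ends.

The rows are not in the units I measure in: turns go in shares of 360 degrees. I convert before sending: -1.134 rad is -0.1805.

Emit:
jog_arm:
  moves: "0.085,0.544,-0.354,0,-0.1805 | 0.085,0.544,-0.354,0,-0.1805 | 0.085,0.544,-0.354,0,-0.1805 | 0.085,0.544,-0.354,0,-0.1805 | 0.085,0.544,-0.354,0,-0.1805 | 0.085,0.544,-0.354,0,-0.1805 | 0.085,0.544,-0.354,0,-0.1805 | 0.085,0.544,-0.354,0,-0.1805 | 0.085,0.544,-0.354,0,-0.1805 | 0.085,0.544,-0.354,0,-0.1805"
  clamp_n: 40

```text
time_s: 1.3
eef_pos: [0.5084, -0.0947, 0.2565]
ee_rot: [0.707, 0.707, 0.0, 0.0]
ft_force: [0.4, -0.8, -0.4]
width: 0.0852
finger_force: 0.0
```

```bash
python3 - <<'E'
from h import *
print(get_state()["eef_pos"],get_state()["ee_rot"])
E
```

```text
[ 0.5083946  -0.09474501  0.25654247] [7.07091724e-01 7.07121716e-01 8.18652003e-05 4.07549346e-04]
```

Emit:
jog_arm:
  moves: "0.085,0.05,0.03,0,0 | 0.085,0.1,0.06,0,0 | 0.085,0.11,0.07,0,0 | 0.085,0.11,0.07,0,0 | 0.085,0.11,0.07,0,0"

```text
time_s: 1.8
eef_pos: [0.5775, 0.0139, 0.2558]
ee_rot: [0.707, 0.708, -0.0, -0.0]
ft_force: [0.1, -0.2, -0.2]
width: 0.085
finger_force: 0.0
```

```bash
python3 - <<'E'
from h import *
c=viewer.read_camera("wrist"); cv2.imwrite("pics/w1.png",c["image"]); np.save("pics/w1.npy",c,allow_pickle=True)
for a,q,k in blobs(c["image"],(15,130,30),(32,255,255),300): print(a,np.round(q[0]),np.round(q[1]),round(q[2]),np.round(plane(c,q[0],.073),3))
E
```

```text
884.5 [408. 411.] [32. 35.] 90 [ 0.658 -0.164  0.073]
2220.0 [332. 201.] [75. 31.] 4 [0.586 0.033 0.073]
```

View pics/w1.png

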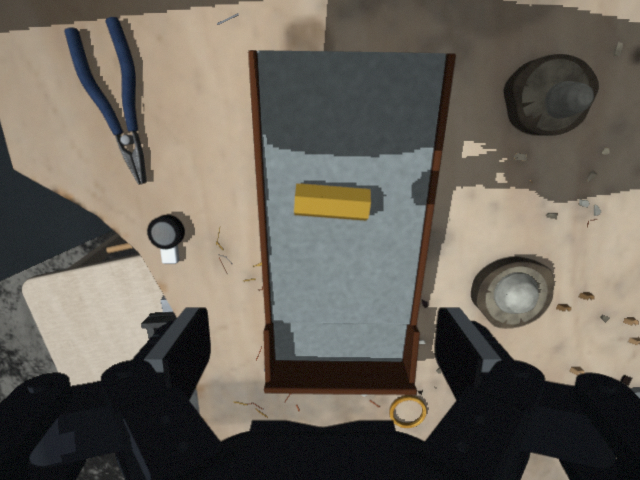

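The wrist view shows the ramp from its head at (255–450,52) to its foot at y≈360, and the bar from (295,200) to (371,203), nearly square across the deck. A second view shifted uphill gives triangulation.

Emit:
jog_arm:
  moves: "0.085,0.05,0.01,0,0 | 0.085,0.06,0.01,0,0 | 0.085,0.06,0.01,0,0 | 0.085,0.06,0.01,0,0"

```text
time_s: 2.25
eef_pos: [0.5872, 0.0721, 0.2564]
ee_rot: [0.707, 0.707, -0.0, 0.0]
ft_force: [-0.1, -0.2, -0.0]
width: 0.0852
finger_force: 0.0
```

```bash
python3 - <<'E'
from h import *
c2=viewer.read_camera("wrist"); c1=np.load("pics/w1.npy",allow_pickle=True).item(); cv2.imwrite("pics/w2.png",c2["image"]); np.save("pics/w2.npy",c2,allow_pickle=True)
E1=[]
for c in (c1,c2):
    b=min((b for b in blobs(c["image"],(15,130,30),(32,255,255),900)),key=lambda b:abs(b[0]-2200))
    x=np.sort(b[2][:,0,0]); k=b[2][:,0,:]
    L=k[k[:,0]<x[0]+6].mean(0);R=k[k[:,0]>x[-1]-5].mean(0)
    bx=cv2.boxPoints(b[1]); bx=bx[np.argsort(bx[:,0])]
    E1.append((bx[:2].mean(0),bx[2:].mean(0),b[1][0])); print(np.round(E1[-1]).tolist(),np.round(b[1][1]),b[1][2])
    h=cv2.cvtColor(c["image"],cv2.COLOR_BGR2HSV)
    m=cv2.inRange(h,(80,15,20),(115,110,255)); m[:, :200]=0; m[:,480:]=0
    m=cv2.morphologyEx(m,cv2.MORPH_OPEN,np.ones((5,5)))
    cs,_=cv2.findContours(m,cv2.RETR_EXTERNAL,cv2.CHAIN_APPROX_NONE); q=max(cs,key=cv2.contourArea)
    q=cv2.convexHull(q); ap=cv2.approxPolyDP(q,8,True)[:,0]; print(cv2.contourArea(q),ap.tolist())
for i in range(3): print(tri(c1,E1[0][i],c2,E1[1][i]))
E
```

```text
[[295.0, 199.0], [370.0, 204.0], [332.0, 201.0]] [75. 31.] 4.398705005645752
48773.0 [[443, 54], [401, 359], [276, 358], [258, 54]]
[[284.0, 266.0], [355.0, 271.0], [320.0, 269.0]] [71. 28.] 4.085616588592529
40893.0 [[248, 134], [425, 136], [389, 404], [270, 403]]
(array([0.5555822 , 0.03358963, 0.06317422]), np.float64(0.0001289396285507736))
(array([0.6166711 , 0.02915717, 0.06397115]), np.float64(0.0005871268809344536))
(array([0.58610112, 0.03134442, 0.06345792]), np.float64(0.000355359827494375))
```

```bash
python3 - <<'E'
from h import *
c1=np.load("pics/w1.npy",allow_pickle=True).item();c2=np.load("pics/w2.npy",allow_pickle=True).item()
P={}
for n,a,b in (("hR",(443,54),(425,136)),("hL",(258,54),(248,134)),("fR",(401,359),(389,404)),("fL",(276,358),(270,403))):
    P[n],e=tri(c1,a,c2,b); print(n,np.round(P[n],4),round(e,4))
print("ang head",np.degrees(np.arctan2(*(P["hR"]-P["hL"])[[1,0]])),"foot",np.degrees(np.arctan2(*(P["fR"]-P["fL"])[[1,0]])))
up=(P["hR"]+P["hL"]-P["fR"]-P["fL"])/2; print("up",up,np.degrees(np.arctan2(-up[0],up[1])))
E
```

```text
hR [0.6666 0.1411 0.0682] 0.001
hL [0.5292 0.1425 0.0582] 0.0003
fR [ 0.6626 -0.1463  0.0136] 0.0003
fL [ 0.5287 -0.1482  0.009 ] 0.0006
ang head -0.5922979078457101 foot 0.8160455148051465
up [0.00226041 0.28900465 0.05183444] -0.448122692572642
```

The ramp's axes lie within 0.5° of world: origin at about (0.597, -0.005), head at z 0.068 and trough floor at z 0.01, all as specified. The bar is 61 mm long at -4°, with its axis near z 0.060. Next: descend, then close on the bar's ends.

Scaled: 0.072 rad is 0.0115.

Emit:
jog_arm:
  moves: "0.082,-0.04,-0.001,0.02,0.0115 | 0.082,-0.04,-0.001,0.07,0.0115 | 0.082,-0.04,-0.001,0.12,0.0115 | 0.082,-0.04,-0.001,0.15,0.0115 | 0.082,-0.04,-0.001,0.165,0.0115 | 0.082,-0.04,-0.001,0.175,0.0115 | 0.082,-0.04,-0.001,0.184,0.0115 | 0.082,-0.04,-0.001,0.184,0.0115"

```text
time_s: 3.1
eef_pos: [0.5863, 0.0327, 0.0719]
ee_rot: [0.732, 0.681, -0.0, -0.0]
ft_force: [0.4, -0.2, -0.2]
width: 0.0818
finger_force: 0.0
```

```bash
python3 - <<'E'
from h import *
s=get_state();print(s["eef_pos"],s["ft_force"])
c=viewer.read_camera("wrist"); cv2.imwrite("pics/w3.png",c["image"])
E
```

```text
[0.58634985 0.03268866 0.07185276] [ 0.44282544 -0.21349617 -0.18932043]
```

View pics/w3.png

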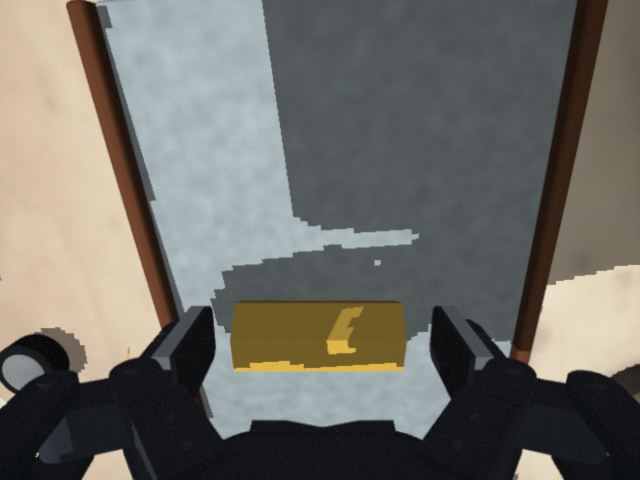

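The bar (232–406, rows 302–370) lies between the pads at x = 213 and x = 432, square to them. I'll close and lift.

Emit:
jog_arm:
  moves: "0.05,0,0,0,0 | 0.05,0,0,0,0 | 0.05,0,0,0,0 | 0.05,0,0,0,0 | 0.05,0,0,0,0 | 0.05,0,0,0,0"
  clamp_n: 60

```text
time_s: 3.75
eef_pos: [0.5877, 0.0333, 0.0738]
ee_rot: [0.732, 0.681, 0.001, 0.001]
ft_force: [0.1, -1.0, 5.3]
width: 0.0586
finger_force: 65.3
```

Emit:
jog_arm:
  moves: "0.05,0,0,-0.01,0 | 0.05,0,0,-0.05,0 | 0.05,0,0,-0.1,0 | 0.05,0,0,-0.13,0 | 0.05,0,0,-0.13,0 | 0.05,0,0,-0.13,0"

```text
time_s: 4.35
eef_pos: [0.5868, 0.0334, 0.203]
ee_rot: [0.732, 0.681, 0.0, 0.001]
ft_force: [-0.5, 0.4, -1.9]
width: 0.059
finger_force: 65.5
```

Gripped at 59 mm and 65 N and lifted clear. Now I'll carry it to the tray.

Scaled: -0.04 rad is -0.0064.

Emit:
jog_arm:
  moves: "0.05,0.04,-0.028,0,0 | 0.05,0.08,-0.056,0,0 | 0.05,0.12,-0.084,0,-0.0064 | 0.05,0.16,-0.112,0,-0.0064 | 0.05,0.2,-0.14,0,-0.0064 | 0.05,0.22,-0.154,0,-0.0064 | 0.05,0.23,-0.16,0,-0.0064 | 0.05,0.23,-0.16,0,-0.0064 | 0.05,0.23,-0.16,0,-0.0064"

```text
time_s: 5.25
eef_pos: [0.4436, 0.2735, 0.2013]
ee_rot: [0.718, 0.696, -0.001, 0.0]
ft_force: [0.3, 0.4, -1.9]
width: 0.0587
finger_force: 65.4
```

```bash
python3 - <<'E'
from h import *
c=viewer.read_camera("wrist"); cv2.imwrite("pics/w4.png",c["image"]); np.save("pics/w4.npy",c,allow_pickle=True)
E
```

```text
(no output)
```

View pics/w4.png

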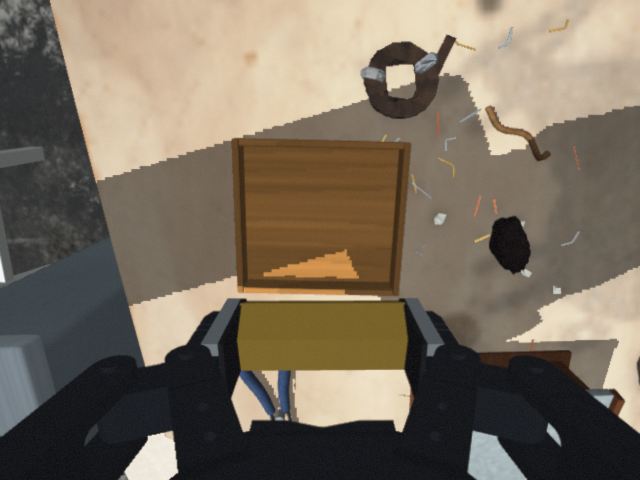

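The wrist view shows the tray rim at (233,139), (411,144), (398,296), (238,292), with the bar held square in the pads. I'll triangulate the rim against the top view.

```bash
python3 - <<'E'
from h import *
c=np.load("pics/w4.npy",allow_pickle=True).item(); t=viewer.read_camera("top")
for a,b in (((411,144),(149,238)),((398,296),(208,241)),((238,292),(204,307)),((233,139),(142,300))):
    X,e=tri(c,a,t,b);print(np.round(X,4),round(e,4),np.round(plane(c,a,.033),4))
print(tool(np.array([.4435,.275,0])-get_state()["eef_pos"]))
E
```

```text
[0.51   0.3344 0.0303] 0.0019 [0.5104 0.3346 0.033 ]
[0.5053 0.2148 0.0303] 0.0023 [0.5036 0.216  0.033 ]
[0.3742 0.2181 0.0217] 0.0049 [0.3747 0.2236 0.033 ]
[0.3836 0.3407 0.0297] 0.0056 [0.382  0.3422 0.033 ]
[ 0.00200371 -0.0006299   0.20172842]
```

Rim height is about 0.030, centre about (0.443, 0.278), yaw about -3°. These match the tray. I'll lower the bar to just above the floor.

Scaled: 0.02 rad is 0.0032.

Emit:
jog_arm:
  moves: "0.05,0.004,0,0.04,0.0032 | 0.05,0.004,0,0.08,0.0032 | 0.05,0.004,0,0.12,0.0032 | 0.05,0.004,0,0.14,0.0032 | 0.05,0.004,0,0.15,0.0032 | 0.05,0.004,0,0.156,0.0032 | 0.05,0.004,0,0.159,0.0032 | 0.05,0.004,0,0.159,0.0032"

```text
time_s: 6.15
eef_pos: [0.4446, 0.2783, 0.044]
ee_rot: [0.725, 0.688, 0.001, 0.0]
ft_force: [-0.8, -1.1, -1.6]
width: 0.0588
finger_force: 65.3
```

Emit:
jog_arm:
  moves: "0.07,0,0,0,0 | 0.07,0,0,0,0 | 0.07,0,0,0,0 | 0.07,0,0,0,0"

```text
time_s: 6.55
eef_pos: [0.444, 0.2785, 0.0438]
ee_rot: [0.725, 0.689, 0.0, 0.0]
ft_force: [-0.1, 0.1, 0.4]
width: 0.0703
finger_force: 0.0
```

Emit:
jog_arm:
  moves: "0.07,0,0,-0.02,0 | 0.07,0,0,-0.06,0 | 0.07,0,0,-0.11,0 | 0.08,0,0,-0.16,0 | 0.085,0,0,-0.16,0 | 0.085,0,0,-0.16,0"

```text
time_s: 7.15
eef_pos: [0.4446, 0.2787, 0.2051]
ee_rot: [0.725, 0.689, 0.002, 0.001]
ft_force: [-0.4, 0.4, -0.7]
width: 0.085
finger_force: 0.0
```

```bash
python3 - <<'E'
from h import *
c=viewer.read_camera("wrist"); t=viewer.read_camera("top")
o=np.hstack([cv2.resize(c["image"],(400,300)),cv2.resize(t["image"][200:350,100:300],(400,300))]); cv2.imwrite("pics/w5.png",o)
s=get_state();print(s["eef_pos"],s["ee_rot"])
for a,q,k in blobs(t["image"],(15,130,30),(32,255,255),200): print(a,np.round(q[0]),np.round(q[1]),round(q[2]),np.round(plane(t,q[0],.012),4))
E
```

```text
[0.44302001 0.27796831 0.20235056] [ 7.25228026e-01  6.88508301e-01 -7.61594953e-04 -2.22251015e-04]
521.5 [173. 271.] [26. 35.] 6 [0.4462 0.2869 0.012 ]
284.5 [480. 235.] [29. 11.] 66 [ 0.5374 -0.3352  0.012 ]
```

View pics/w5.png

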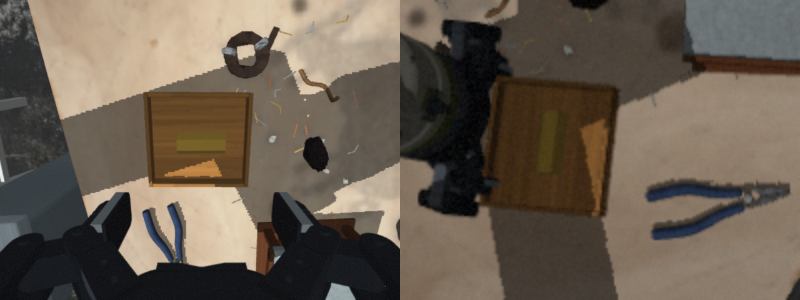

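The hex bar lies flat in the middle of the tray: wrist crop (201,144), top crop (549,142). Now I'll go across to view the rod.

Scaled: -0.47 rad is -0.0748.

Emit:
jog_arm:
  moves: "0.085,-0.04,0.01,-0.02,0 | 0.085,-0.09,0.02,-0.05,0 | 0.085,-0.14,0.03,-0.05,-0.0159 | 0.085,-0.19,0.04,-0.05,-0.0318 | 0.085,-0.24,0.05,-0.05,-0.0477 | 0.085,-0.29,0.06,-0.05,-0.0637 | 0.085,-0.34,0.07,-0.05,-0.0748 | 0.085,-0.39,0.08,-0.05,-0.0748 | 0.085,-0.43,0.09,-0.05,-0.0748 | 0.085,-0.43,0.09,-0.05,-0.0748"

```text
time_s: 8.25
eef_pos: [0.5111, -0.1608, 0.2507]
ee_rot: [0.548, 0.837, -0.001, -0.001]
ft_force: [0.2, 0.8, -0.6]
width: 0.0849
finger_force: 0.0
```

```bash
python3 - <<'E'
from h import *
print(tool(np.array([.54,-.34,.255])-get_state()["eef_pos"]))
E
```

```text
[-0.1758087  -0.04531772 -0.0043559 ]
```

Emit:
jog_arm:
  moves: "0.085,-0.048,-0.01,0,0 | 0.085,-0.096,-0.02,0,0 | 0.085,-0.14,-0.035,0,0 | 0.085,-0.175,-0.045,0,0 | 0.085,-0.175,-0.045,0,0 | 0.085,-0.175,-0.045,0,0"

```text
time_s: 8.85
eef_pos: [0.5404, -0.3337, 0.2509]
ee_rot: [0.545, 0.838, 0.0, -0.002]
ft_force: [-1.1, -0.1, 0.0]
width: 0.0848
finger_force: 0.0
```

```bash
python3 - <<'E'
from h import *
c=viewer.read_camera("wrist"); cv2.imwrite("pics/w6.png",c["image"]); np.save("pics/w6.npy",c,allow_pickle=True)
for a,q,k in blobs(c["image"],(15,120,25),(32,255,255),300): print(a,np.round(q[0]),np.round(q[1]),round(q[2]),np.round(plane(c,q[0],.015),3))
E
```

```text
507.5 [368. 410.] [20. 33.] 90 [ 0.674 -0.514  0.015]
1464.5 [318. 214.] [23. 65.] 90 [ 0.537 -0.337  0.015]
1591.0 [504. 161.] [44. 47.] 34 [ 0.672 -0.222  0.015]
```

View pics/w6.png

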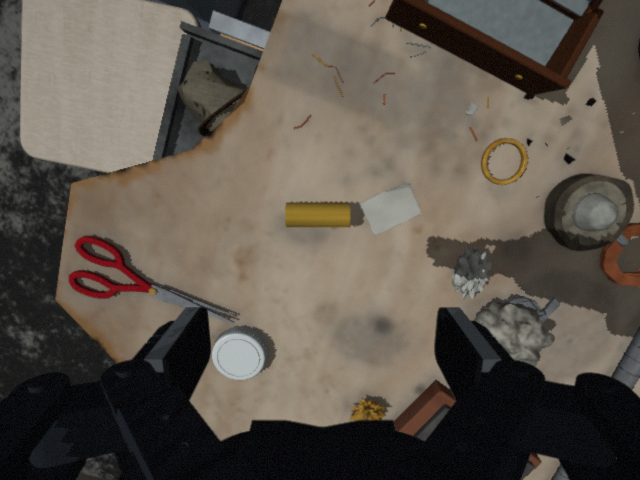

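The rod spans (285–351, 214), square to the tool. A white flat piece at (361–421, 208) sits near its right end. A second view will give its height and the rod's.

Emit:
jog_arm:
  moves: "0.085,0.04,0,0,0 | 0.085,0.06,0,0,0 | 0.085,0.06,0,0,0 | 0.085,0.06,0,0,0"

```text
time_s: 9.3
eef_pos: [0.5169, -0.2776, 0.2537]
ee_rot: [0.544, 0.839, -0.0, 0.0]
ft_force: [0.4, -0.9, 0.1]
width: 0.0849
finger_force: 0.0
```

```bash
python3 - <<'E'
from h import *
c2=viewer.read_camera("wrist");c1=np.load("pics/w6.npy",allow_pickle=True).item(); cv2.imwrite("pics/w7.png",c2["image"])
G=[]
for c in(c1,c2):
    b=[x for x in blobs(c["image"],(15,120,25),(32,255,255),900) if x[1][0][0]<400][0]
    k=b[2][:,0];x0,y0=k.min(0);x1,y1=k.max(0)
    w=[x for x in blobs(c["image"],(0,0,120),(180,45,255),500) if 340<x[1][0][0]<430 and x[1][0][1]<330]
    print([x0,x1,y0,y1],b[1][2],[(x[0],np.round(x[1][0]),cv2.approxPolyDP(x[2],4,True)[:,0].tolist()) for x in w])
    wq=w[0][1][0] if w else (0,0)
    G.append([(x0,(y0+y1)/2),(x1,(y0+y1)/2),wq])
for i in range(3): print(np.round(tri(c1,G[0][i],c2,G[1][i])[0],4))
s=get_state();print(s["eef_pos"],s["ee_rot"])
E
```

```text
[np.int32(285), np.int32(350), np.int32(203), np.int32(226)] 90.0 [(1862.5, array([391., 208.]), [[413, 187], [400, 183], [399, 188], [361, 202], [373, 234], [420, 214]]), (1251.5, array([422.,  86.]), [[433, 45], [425, 70], [415, 78], [406, 73], [411, 89], [394, 92], [393, 100], [387, 95], [386, 107], [400, 94], [406, 97], [407, 110], [415, 114], [408, 115], [406, 123], [423, 117], [414, 107], [420, 103], [424, 108], [431, 99], [432, 61], [439, 51]])]
[np.int32(285), np.int32(346), np.int32(262), np.int32(284)] 90.0 [(1672.5, array([386., 266.]), [[401, 239], [392, 248], [357, 260], [370, 290], [414, 271]]), (2325.5, array([409., 159.]), [[444, 127], [427, 118], [420, 124], [418, 145], [406, 141], [392, 163], [383, 145], [366, 152], [370, 160], [363, 166], [365, 176], [376, 177], [380, 156], [386, 161], [380, 176], [390, 183], [389, 189], [398, 188], [404, 175], [402, 183], [410, 189], [419, 181], [417, 172], [430, 165], [426, 149], [446, 140], [446, 134], [442, 139], [436, 136]])]
[ 0.509  -0.3492  0.0137]
[ 0.5647 -0.3247  0.0128]
[ 0.5994 -0.3037  0.0044]
[ 0.51717209 -0.27840844  0.25363065] [ 5.44325178e-01  8.38874180e-01 -9.76272075e-05  4.47465918e-04]
```

The rod is measured at 61 mm long, axis z 0.013, centre (0.537, -0.337), yaw 23.7°. The white piece is flat (about 4 mm, within error). An end grip fits, so I'll descend with the tips about 6 mm above the bench.

```bash
python3 -c "
from h import *
print(tool(np.array([.5369,-.337,.0295])-get_state()['eef_pos']))"
```

```text
[-0.06135365 -0.00592752  0.22418141]
```

Emit:
jog_arm:
  moves: "0.085,-0.04,-0.006,0,0 | 0.085,-0.061,-0.006,0.04,0 | 0.085,-0.061,-0.006,0.09,0 | 0.085,-0.061,-0.006,0.14,0 | 0.085,-0.061,-0.006,0.18,0 | 0.085,-0.061,-0.006,0.2,0 | 0.085,-0.061,-0.006,0.215,0 | 0.085,-0.061,-0.006,0.224,0 | 0.085,-0.061,-0.006,0.224,0"

```text
time_s: 10.25
eef_pos: [0.5355, -0.3372, 0.0277]
ee_rot: [0.545, 0.838, 0.0, -0.001]
ft_force: [0.6, 0.3, -0.1]
width: 0.0851
finger_force: 0.0
```

```bash
python3 - <<'E'
from h import *
c=viewer.read_camera("wrist"); cv2.imwrite("pics/w8.png",c["image"])
E
```

```text
(no output)
```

View pics/w8.png

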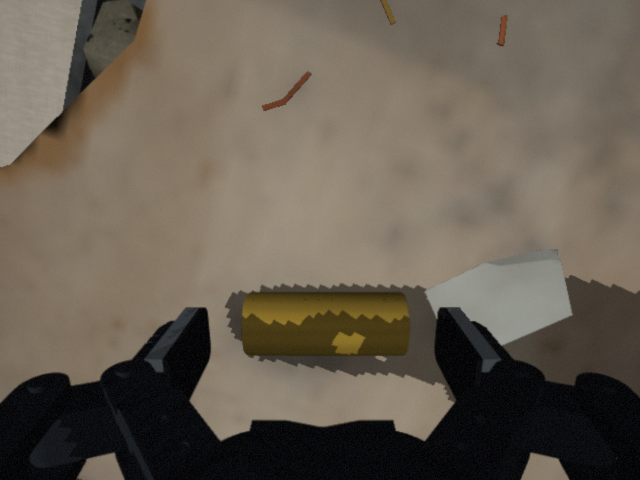

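The rod (242–410, rows 292–356) is between the pads but about 3 mm forward of centre. I'll shift by 3 mm, close, then lift.

Emit:
jog_arm:
  moves: "0.085,0.003,0,-0.001,0 | 0.05,0.003,0,-0.001,0 | 0.05,0.003,0,-0.001,0 | 0.05,0.003,0,-0.001,0 | 0.05,0.003,0,-0.001,0 | 0.05,0.003,0,-0.001,0 | 0.05,0.003,0,-0.001,0"
  clamp_n: 60

```text
time_s: 11.0
eef_pos: [0.5355, -0.3353, 0.032]
ee_rot: [0.545, 0.838, -0.0, 0.001]
ft_force: [-0.7, 0.2, 6.1]
width: 0.0581
finger_force: 64.5
```

Emit:
jog_arm:
  moves: "0.05,0,0,-0.01,0 | 0.05,0,0,-0.05,0 | 0.05,0,0,-0.1,0 | 0.05,0,0,-0.15,0 | 0.05,0,0,-0.17,0 | 0.05,0,0,-0.17,0"

```text
time_s: 11.6
eef_pos: [0.5367, -0.336, 0.2055]
ee_rot: [0.545, 0.838, -0.0, 0.004]
ft_force: [0.5, -1.2, -2.4]
width: 0.0584
finger_force: 65.4
```

```bash
python3 - <<'E'
from h import *
s=get_state();print(s["eef_pos"],tool(np.array([.597,.08,.20])-s["eef_pos"]))
c=viewer.read_camera("wrist")
for a,q,k in blobs(c["image"],(15,120,25),(32,255,255),3000): print(a,np.round(q[0]),np.round(q[1]),round(q[2]))
E
```

```text
[ 0.53665311 -0.33599571  0.20552318] [0.35568394 0.224054   0.0036638 ]
9140.0 [322. 323.] [ 60. 160.] 90
```

Rod held at 58 mm and 65 N; it lifted with the tool. The grip puts its axis about 20 mm ahead of the TCP. Now I'll carry it to ramp y ≈ 0.10, turning crosswise.

Scaled: 0.42 rad is 0.0668.

Emit:
jog_arm:
  moves: "0.05,0.04,0.025,0,0 | 0.05,0.08,0.05,0,0.0159 | 0.05,0.12,0.075,0,0.0318 | 0.05,0.16,0.1,0,0.0477 | 0.05,0.2,0.125,0,0.0637 | 0.05,0.24,0.15,0,0.0668 | 0.05,0.28,0.175,0,0.0668 | 0.05,0.32,0.2,0,0.0668 | 0.05,0.355,0.22,0,0.0668 | 0.05,0.369,0.23,0,0.0668"

```text
time_s: 12.65
eef_pos: [0.5934, 0.0996, 0.1975]
ee_rot: [0.706, 0.708, -0.001, -0.002]
ft_force: [0.0, -0.3, -2.0]
width: 0.0578
finger_force: 65.3
```

Emit:
jog_arm:
  moves: "0.05,0,0,0,0 | 0.05,0,0,0,0"

```text
time_s: 12.85
eef_pos: [0.5944, 0.0957, 0.1985]
ee_rot: [0.708, 0.707, -0.001, -0.001]
ft_force: [0.1, 0.2, -2.1]
width: 0.058
finger_force: 65.3
```

```bash
python3 - <<'E'
from h import *
s=get_state();print(s["eef_pos"],s["ee_rot"],tool(np.array([.597,.095,.093])-s["eef_pos"]))
c=viewer.read_camera("wrist"); cv2.imwrite("pics/w9.png",c["image"])
E
```

```text
[0.5943583  0.09566197 0.19854657] [ 0.707617    0.70659441 -0.00138789 -0.00077279] [-0.0005661   0.0029651   0.10553854]
```

View pics/w9.png

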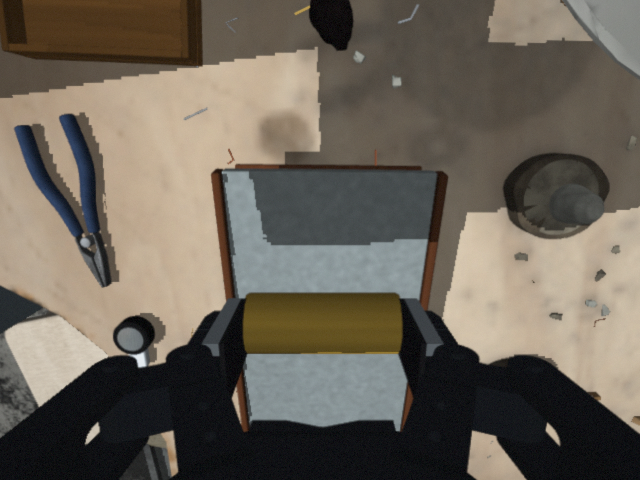

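The rod is held square across the deck, between the rails (left x≈238, right x≈428 at its row). I'll lower it, watching for contact.

Emit:
jog_arm:
  moves: "0.05,0,0.003,0.03,0 | 0.05,0,0.003,0.06,0 | 0.05,0,0.003,0.08,0 | 0.05,0,0.003,0.09,0 | 0.05,0,0.003,0.096,0 | 0.05,0,0.003,0.1,0 | 0.05,0,0.003,0.1,0"

```text
time_s: 13.6
eef_pos: [0.5986, 0.0955, 0.1007]
ee_rot: [0.708, 0.706, 0.0, 0.0]
ft_force: [0.9, -0.2, -0.7]
width: 0.058
finger_force: 65.2
```

Emit:
jog_arm:
  moves: "0.05,0,0,0.002,0 | 0.05,0,0,0.004,0 | 0.05,0,0,0.004,0"

```text
time_s: 13.9
eef_pos: [0.5984, 0.096, 0.0965]
ee_rot: [0.708, 0.706, 0.0, 0.0]
ft_force: [-0.6, 0.1, -1.7]
width: 0.0585
finger_force: 65.2
```

Emit:
jog_arm:
  moves: "0.05,0,0,0.002,0 | 0.05,0,0,0.003,0 | 0.05,0,0,0.003,0"

```text
time_s: 14.2
eef_pos: [0.5981, 0.096, 0.0931]
ee_rot: [0.708, 0.706, -0.0, -0.0]
ft_force: [0.1, 0.0, -2.7]
width: 0.0581
finger_force: 65.2
```

Emit:
jog_arm:
  moves: "0.05,0,0,0.001,0 | 0.05,0,0,0.002,0 | 0.05,0,0,0.002,0"

```text
time_s: 14.5
eef_pos: [0.5984, 0.0959, 0.092]
ee_rot: [0.708, 0.706, 0.0, 0.0]
ft_force: [-2.7, 0.1, 3.5]
width: 0.0585
finger_force: 65.8
```

There is contact now (+3.5 N against about -2 N free). I'll open and let it roll.

Emit:
jog_arm:
  moves: "0.08,0,0,0,0 | 0.08,0,0,0,0 | 0.08,0,0,0,0 | 0.08,0,0,0,0 | 0.08,0,0,0,0 | 0.08,0,0,0,0 | 0.08,0,0,0,0 | 0.08,0,0,0,0"

```text
time_s: 15.3
eef_pos: [0.5983, 0.0959, 0.0913]
ee_rot: [0.708, 0.706, -0.0, 0.0]
ft_force: [-0.4, 0.4, 0.4]
width: 0.0801
finger_force: 0.0
```

Emit:
jog_arm:
  moves: "0.08,0,0,-0.04,0 | 0.08,0,0,-0.09,0 | 0.08,0,0,-0.14,0 | 0.08,0,0,-0.15,0 | 0.08,0,0,-0.15,0 | 0.08,0,0,-0.15,0 | 0.08,0,0,-0.15,0 | 0.08,0,0,-0.15,0"

```text
time_s: 16.1
eef_pos: [0.5973, 0.0959, 0.2391]
ee_rot: [0.708, 0.706, -0.001, -0.001]
ft_force: [0.3, -0.1, 0.5]
width: 0.0799
finger_force: 0.0
```

```bash
python3 - <<'E'
from h import *
c=viewer.read_camera("wrist"); t=viewer.read_camera("top")
cv2.imwrite("pics/w10.png",np.hstack([cv2.resize(c["image"],(400,300)),cv2.resize(t["image"][130:340,130:410],(400,300))]))
for a,q,k in blobs(t["image"],(15,120,25),(32,255,255),100): print(a,np.round(q[0]),np.round(q[1]),round(q[2]),np.round(plane(t,q[0],.024),4))
E
```

```text
300.0 [386. 201.] [30. 11.] 90 [ 0.5993 -0.138   0.024 ]
128.0 [560. 172.] [13. 12.] 90 [ 0.6734 -0.5091  0.024 ]
102.0 [304.  23.] [ 5. 29.] 24 [0.9948 0.0409 0.024 ]
```

View pics/w10.png

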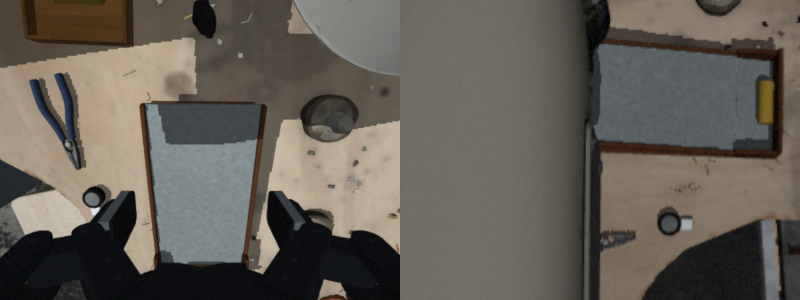

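The rod lies in the trough against the end stop (top crop (765,102)). I'll wait a second, check that it is at rest, and hand in.

Emit:
jog_arm:
  moves: "0.08,0,0,0,0 | 0.08,0,0,0,0 | 0.08,0,0,0,0 | 0.08,0,0,0,0 | 0.08,0,0,0,0 | 0.08,0,0,0,0 | 0.08,0,0,0,0 | 0.08,0,0,0,0 | 0.08,0,0,0,0 | 0.08,0,0,0,0"

```text
time_s: 17.2
eef_pos: [0.5983, 0.0959, 0.2413]
ee_rot: [0.708, 0.706, -0.0, 0.0]
ft_force: [-0.4, -0.6, -0.4]
width: 0.0802
finger_force: 0.0
```

```bash
python3 - <<'E'
from h import *
for i in range(2):
    t=viewer.read_camera("top")
    b=[x for x in blobs(t["image"],(15,120,25),(32,255,255),100) if 370<x[1][0][0]<410][0]; print(b[1],plane(t,b[1][0],.024))
if abs(b[1][0][0]-386)<2: print(r.close_job())
E
```

```text
((385.9979248046875, 201.0453643798828), (11.35191535949707, 30.24150276184082), 2.6025619506835938) [ 0.5992165 -0.1390268  0.024    ]
((385.5, 201.0), (30.0, 11.0), 90.0) [ 0.59927935 -0.13801147  0.024     ]
the job is handed in; nothing more can be done
None
```

I laid the hex bar flat in the tray and let the round rod roll down the ramp into the trough, where it stayed at rest, then handed the job in at about 17 s; no verdict was returned.

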